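# Bring the orange cup round to the serving arrow and set the brake

### The arm

A 6-joint arm with a two-finger parallel gripper is mounted at the origin on the work surface. World frame = base frame: x ahead of the robot, y to its left, z up, the work surface at z = 0. Lengths are in m, angles in rad, forces in N, time in s.
With the tool pointing down it reaches from about 0.25 to 0.775 m from the base axis. Payload 4 kg.
Tool frame: the origin (TCP) lies between the finger pads; the fingertips stand 8 mm ahead of it and the grasp point (between the pads) lies 11 mm behind it; x points along the fingers, z is the direction in which the jaws open and shut, and the axes are right-handed (so a half turn about x gives the same grasp; the last joint's range is limited). The gripper opens to 85 mm and grips with 20 to 120 N. Pads are 22 mm wide; open, the fingers measure 114 mm over their backs; the gripper's body (76 mm by 85 mm) begins 54 mm behind the grasp point. The pads swing forward as they close: fully open they stand 13 mm farther back than shut.
Start: joints at [1.013, 0.087, 1.371, -0, 1.684, -0.103], TCP at [0.242, 0.494, 0.239] pointing down, gripper open.
Joint ranges: [-3.1, 3.1], [-0.76, 2.03], [0.27, 2.55], [-1.08, 4.22], [0.17, 2.65], [-2.57, 2.57]. Speed limits (rad/s): [2.79, 2.79, 3.14, 3.14, 3.14, 3.14].

### API

Orientations are given as a rotation vector (axis times angle).
In Python, from station import ctrl, optics gives the robot as it stands.
- The arm moves only by the shell command python3 -m creep 'ROWS'. ROWS is text: rows parted by semicolons, each of 7 numbers parted by spaces: the turn, a rotation vector about the tool's x, y, z in rad, then the shift along the tool's x, y, z in cm, then the finger opening in cm, from 0 to 8.54. A call has 1 to 12 rows; each row is the pose to reach, as a shift and turn from the pose commanded when the call began, along the tool's axes at that moment; what a row does not reach only later rows make up. A row lasts 1/10 s, in which the tool goes at most 50 mm and 8.59 degrees, less where a joint would pass 70% of its speed; a pose out of reach is approached as far as the arm can. A call with a gripper value outside its range is refused whole. The fingers move at their own pace and stop on an object; the grip force is fixed at half the most. Time passes only in rows, so rows that repeat a pose let the fingers close. It gives the time, the measured TCP pose, the force and the opening at its end, in the units of the state.
- ctrl.get_obs(): the state, without advancing time (a new reading comes with each control period).
- optics.camera(name): name is "scene" or "top" or "wrist"; returns a dict with "img" (400x640x3 uint8, red, green, blue), "mtx" (3x3 intrinsics, pixels), "dist" ([k1, k2, p1, p2, k3] as OpenCV has them; the pictures are not rectified), "extrinsics" (4x4, takes a point from world to camera coordinates). Camera axes: x right, y up, looking along -z (the intrinsics and any distortion apply to the point x, -y, -z); pixel columns grow to the right and rows downward; lengths in m; the calibration is good to about 2 mm. A picture is of the moment at which its call begins. There is no depth.
- ctrl.sign_off(): hands the job in, once; it reports no verdict.
The state is a dict: "clock": time; "joint_pos": joint angles; "joint_velocities": joint speeds; "effort": joint torques, N m; "ee_pos": TCP position; "eef_rot": TCP orientation; "contact_force": force on the tool from outside, world axes, zero at the start; "ft_torque": the same for the moment, N m; "gripper_width": finger opening in m.
Only numpy, scipy, OpenCV 4.12 (cv2) and the standard library are available. Lean on these libraries where they do the work, as an engineer would, in place of code of your own. Each camera call takes 0.05 s, during which the arm holds its last target. There are 200 camera calls.

### The job

Push on the wooden spokes of the turntable with a fingertip to turn it, either way, until the orange cup stands at the white arrow on the board, in line with it, and let the turntable come to rest. Then push the red brake arm round with a fingertip until it is fully home, its rubber pad at the turntable's rim. Do not touch, lift or tip the cups, grasp nothing, and leave the other things on the worktop where they are.

Things in the scene. Friction and masses are not known exactly. Their poses are not given: they have to be found in the camera images.
- hub (a point): Centre of the turntable on the top face of its disc, 42 mm above the worktop. The frame turns with it, z up the turning axis. The disc is steel, radius 106 mm, 12 mm thick, with a stub at the centre (radius 20 mm, 20 mm tall). Four cup nests, centres at radius 66 mm, lie midway between the spokes, with ridges 5 mm high that leave a cup about 3 mm of play.
- spoke (a point): Point on the middle line of one of the four alike wooden spokes, 130 mm from the turning axis, 38 mm above the worktop. The spokes lie along +x, -x, +y and -y of point hub (this one +x): bars 16 mm wide from the rim to radius 165 mm, 27 to 49 mm above the worktop. Each ends in an upright round black rubber tip, 24 mm across, at radius 148 to 172 mm.
- serving_spot (a point): Fixed point at the height of the disc's top face, 66 mm from the turning axis towards the white arrow: the centre of the orange cup's foot belongs over it. The axes are the board's: z up, x from this spot to the hub.
- arrow (a point): Middle of the white arrow, 51 mm long, 34 mm wide, 3 mm thick, flat on the board on the robot's side of the turntable, outside the rim, pointing at the hub. The board is dark wood, 430 x 460 mm, 15 mm thick, fixed to the worktop: a finger let down between the spokes has free room above its top face, 15 mm above the worktop (18 mm over the arrow).
- turntable (a joint): Angle of the turntable from where it stood at the start, rad, growing anticlockwise seen from above. Turns freely either way (stops only after almost two turns), with light friction of about 0.06 N m (under 1 N at a spoke), and stays where it is left.
- cup_orange: A round cup, 57 mm across at the rim, 53 mm at the foot, 40 mm tall, holding dark rose-and-seed balls; loose, standing in one of the four nests of the turntable (which nest varies). Origin: centre of its underside. Orange: the one to bring to the arrow.
- cup_white: A round cup, 57 mm across at the rim, 53 mm at the foot, 40 mm tall, holding dark rose-and-seed balls; loose, standing in one of the four nests of the turntable (which nest varies). Origin: centre of its underside. White.
- cup_blue: A round cup, 57 mm across at the rim, 53 mm at the foot, 40 mm tall, holding dark rose-and-seed balls; loose, standing in one of the four nests of the turntable (which nest varies). Origin: centre of its underside. Blue.
- cup_black: A round cup, 57 mm across at the rim, 53 mm at the foot, 40 mm tall, holding dark rose-and-seed balls; loose, standing in one of the four nests of the turntable (which nest varies). Origin: centre of its underside. Black.
- brake_pivot (a point): Point on the upright pivot of the brake arm, 45 mm above the worktop, fixed in the board 210 mm from the hub: 100 mm towards -x and 185 mm towards +y of the hub along the board's axes.
- brake_pad (a point): Point on the brake arm in the middle of its black rubber pad at the free end, 115 mm from the pivot, 45 mm above the worktop. The arm is a level red bar 14 mm wide, its underside 29 mm and top face 51 mm above the worktop, running straight from the pivot (diameter 26 mm) to the pad (26 mm wide, 14 mm long).
- brake (a joint): Angle of the brake arm, rad: 0 is swung out, away from the turntable; it grows clockwise seen from above, and at 1.33 it meets its stop, fully home with the pad at the rim of the disc, midway between two spokes. Starts at 0 to 0.2. Friction about 0.05 N m; it stays where it is left and no spring moves it. The pad stops just short of the disc.
- petal_jar: Small closed glass jar with a cork lid, 48 mm across, 55 mm tall, loose on the board's corner beyond the turntable. Origin: centre of its underside. Leave alone.
- white_bowl: Open white bowl, 120 mm across, 60 mm tall, loose on the worktop to the right. Origin: centre of its underside. Leave alone.
- spatula: Light wooden spatula, 260 mm long, lying loose on the worktop to the left, beside the hob. Leave alone.
- spice_tin: Round tin, 54 mm across, 80 mm tall, loose on the worktop to the left, near the robot. Origin: centre of its underside. Leave alone.
Mind the look-alikes: they are no part of the job. Leave any yellow look-alike of the cup_black alone.

How it is judged:
By the outcome, as a careful person would: the job done as asked, in the order asked, and still so for the second after the job is handed in, with the robot touching nothing.
It also fails if it takes over 64 s, if anything falls off the work surface, if the arm or the gripper's body presses on something with over 40 N, if the wrist force passes 120 N, or if a joint passes its speed limit or range.

## Working session

There is one attempt and no reset: what is moved stays moved. The work goes in short steps, Python scripts to look and compute and a shell command to move; the robot and the scene stay as the last step left them, time stands still between calls to the robot, and variables do not carry over. Pictures are saved under pics/ and viewed, about 8 in all and at most 12, crops included, and the job is handed in when it is done.

```bash
mkdir -p pics; ls
python3 - <<'E'
from station import ctrl, optics
import cv2,numpy as np
o=ctrl.get_obs()
for k in o: print(k,np.round(o[k],4))
for n in ("top","scene"):
    c=optics.camera(n); cv2.imwrite(f"pics/{n}0.png",c["img"][:,:,::-1])
    print(n,c["mtx"],c["dist"],np.round(c["extrinsics"],3))
E
```

```text
pics
clock 0.0
joint_pos [ 1.0129  0.088   1.3723 -0.      1.6836 -0.1031]
joint_velocities [-0.0003  0.0013 -0.0011 -0.0013 -0.0011  0.0003]
effort [-5.00000e-04 -3.51864e+01 -3.13276e+01 -2.00000e-04  1.08000e-02
 -0.00000e+00]
ee_pos [0.2414 0.4937 0.2381]
eef_rot [-0.8691  1.3928  0.8674]
contact_force [ 0.2327 -0.0834  0.5917]
ft_torque [ 0.0508 -0.0043 -0.0486]
gripper_width 0.0851
top [[444.92058016   0.         322.76339751]
 [  0.         444.92058016 196.04971389]
 [  0.           0.           1.        ]] [-0.12396166  0.          0.          0.          0.        ] [[ 0.026 -0.999 -0.022 -0.016]
 [ 0.989  0.023  0.143 -0.553]
 [-0.142 -0.025  0.989 -1.319]
 [ 0.     0.     0.     1.   ]]
scene [[417.17710701   0.         324.11553969]
 [  0.         417.17710701 191.72229174]
 [  0.           0.           1.        ]] [0.03463586 0.         0.         0.         0.        ] [[ 0.015  1.    -0.002 -0.004]
 [-0.83   0.014  0.557  0.412]
 [ 0.557 -0.007  0.83  -1.589]
 [ 0.     0.     0.     1.   ]]
```

View pics/top0.png

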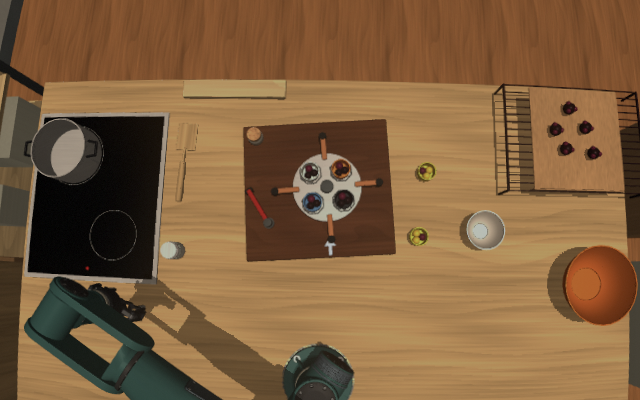

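View pics/scene0.png

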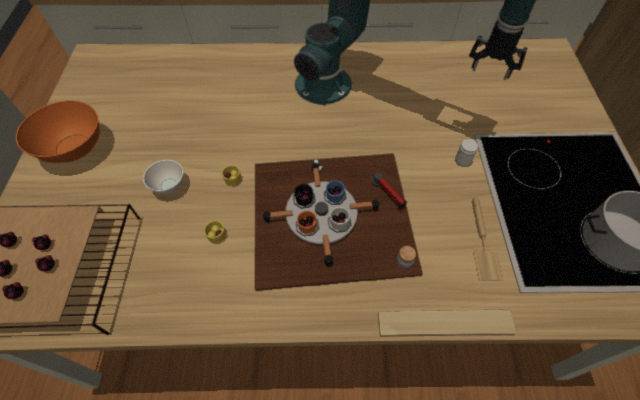

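The top view shows the hub at about (327,187), the orange cup at (341,169), the arrow at (330,248) and the brake pivot at (268,223) with its pad at (250,188). The turntable needs roughly 135° clockwise. I can get that by pushing the right-hand spoke (380,183) round the robot's side. Next I'll measure these points.

```bash
cat > h.py <<'E'
import cv2,numpy as np
from station import ctrl, optics
from scipy.spatial.transform import Rotation as R
def ray(c,uv,z):
    p=cv2.undistortPoints(np.float64([[uv]]),c["mtx"],c["dist"])[0,0]
    E=c["extrinsics"]; d=E[:3,:3].T@[p[0],-p[1],-1]; o=-E[:3,:3].T@E[:3,3]
    return o+d*(z-o[2])/d[2]
def proj(c,P):
    q=c["extrinsics"][:3,:3]@P+c["extrinsics"][:3,3]
    return cv2.projectPoints(np.float64([[q[0],-q[1],-q[2]]]),np.zeros(3),np.zeros(3),c["mtx"],c["dist"])[0][0,0]
def blobs(m,lo=4):
    n,l,s,ce=cv2.connectedComponentsWithStats(m.astype(np.uint8)); 
    return [(np.round(ce[i],1),s[i,4]) for i in range(1,n) if s[i,4]>=lo]
E
python3 - <<'E'
from h import *
for n,box in (("top",(240,395,118,265)),("scene",(250,420,150,290))):
    c=optics.camera(n); im=c["img"]; h=cv2.cvtColor(im,cv2.COLOR_RGB2HSV).astype(int)
    x0,x1,y0,y1=box; w=np.zeros(im.shape[:2],bool); w[y0:y1,x0:x1]=1
    H,S,V=h[...,0],h[...,1],h[...,2]
    print(n)
    for nm,m,z in (("red",((H<5)|(H>174))&(S>170)&(V>90),.051),("white",(S<60)&(V>150),.018),("orange",(H>5)&(H<18)&(S>190)&(V>140),.07),("dark",(V<38),.049),("blue",(H>95)&(H<125)&(S>100)&(V>60),.07)):
        for ce,a in blobs(m&w): print(nm,ce,a,np.round(ray(c,ce,z),3))
    x=cv2.resize(im[y0:y1,x0:x1],None,fx=4.,fy=4.,interpolation=cv2.INTER_CUBIC)
    cv2.imwrite(f"pics/{n}1.png",x[:,:,::-1])
E
```

```text
top
red [256.4 203.9] 146 [0.523 0.198 0.051]
white [326.7 187.5] 1591 [ 0.584 -0.014  0.018]
white [303.4 172.3] 10 [0.63  0.061 0.018]
white [318.7 172.2] 12 [0.632 0.013 0.018]
white [312.6 177.4] 8 [0.615 0.031 0.018]
white [329.7 247.2] 48 [ 0.399 -0.027  0.018]
dark [342.2 170.5] 27 [ 0.632 -0.06   0.049]
dark [311.1 173.4] 36 [0.621 0.035 0.049]
dark [344.1 198.8] 107 [ 0.545 -0.068  0.049]
dark [274.9 194.3] 7 [0.554 0.143 0.049]
dark [313.  204.3] 52 [0.526 0.026 0.049]
scene
red [391.5 190.4] 137 [0.529 0.198 0.051]
white [315.5 160.5] 4 [ 0.386 -0.03   0.018]
dark [314.  165.6] 20 [ 0.43  -0.034  0.049]
dark [375.6 180.3] 16 [0.49  0.154 0.049]
dark [303.4 194.3] 279 [ 0.538 -0.066  0.049]
dark [377.9 185.7] 7 [0.51  0.159 0.049]
dark [334.5 189.5] 57 [0.522 0.027 0.049]
dark [375.  205.2] 56 [0.58  0.145 0.049]
dark [400.8 205.8] 40 [0.583 0.22  0.049]
dark [266.5 217. ] 55 [ 0.615 -0.172  0.049]
dark [320.9 213.6] 7 [ 0.606 -0.014  0.049]
dark [338.6 216.9] 51 [0.618 0.037 0.049]
dark [306.3 220.4] 54 [ 0.628 -0.057  0.049]
dark [328.4 260.9] 74 [0.755 0.004 0.049]
blue [335.  183.4] 9 [0.514 0.029 0.07 ]
blue [341.4 193.8] 5 [0.552 0.046 0.07 ]
```

View pics/top1.png

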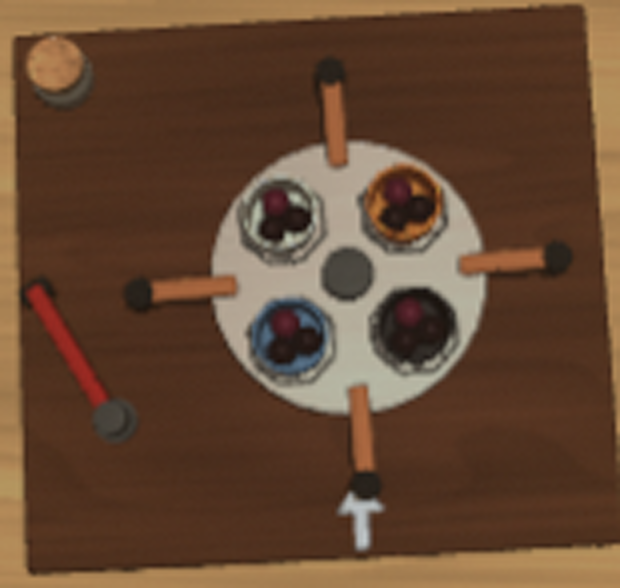

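Run:
```python
from h import *
c=optics.camera("top")
P={}
for n,u,v,z in (("up",329,72,.049),("right",557,256,.049),("bot",365,486,.049),("left",137,295,.049),("stub",347,273,.062),("disc",346.8,278,.042),("arrow",361,520,.018),("orange",403,208,.08),("white",280,220,.08),("blue",290,336,.08),("black",413,329,.08),("pivot",114,418,.053),("redtip",37,290,.051),("bTL",14,38,.015),("bTR",583,6,.015),("bBL",30,573,.015)):
    P[n]=ray(c,(240+u/4,118+v/4),z); print(n,np.round(P[n],4))
hub=np.mean([P[k] for k in("up","right","bot","left")],0); print("hub",hub)
for k in P:
    d=P[k]-hub; print(k,"r",round(np.hypot(*d[:2]),4),"ang",round(np.degrees(np.arctan2(d[1],d[0])),1))
for a,b in(("bTL","bTR"),("bTL","bBL")):
    d=P[a]-P[b]; print(a,b,np.linalg.norm(d),np.degrees(np.arctan2(d[1],d[0])))
o=ctrl.get_obs(); print(np.round(R.from_rotvec(o["eef_rot"]).as_matrix(),3))
```

```text
up [0.7401 0.0037 0.049 ]
right [ 0.5993 -0.1736  0.049 ]
bot [ 0.4214 -0.0316  0.049 ]
left [0.562  0.1455 0.049 ]
stub [ 0.5804 -0.0143  0.062 ]
disc [ 0.5798 -0.0139  0.042 ]
arrow [ 0.3968 -0.029   0.018 ]
orange [ 0.6275 -0.0552  0.08  ]
white [0.6164 0.0364 0.08  ]
blue [0.5292 0.0263 0.08  ]
black [ 0.5365 -0.0644  0.08  ]
pivot [0.4673 0.1585 0.053 ]
redtip [0.5638 0.2222 0.051 ]
bTL [0.7738 0.2588 0.015 ]
bTR [ 0.809  -0.1969  0.015 ]
bBL [0.3492 0.2242 0.015 ]
hub [ 0.58070434 -0.01399008  0.049     ]
up r 0.1604 ang 6.3
right r 0.1607 ang -83.4
bot r 0.1603 ang -173.7
left r 0.1605 ang 96.7
stub r 0.0005 ang -135.5
disc r 0.0009 ang 175.7
arrow r 0.1845 ang -175.3
orange r 0.0624 ang -41.4
white r 0.0617 ang 54.7
blue r 0.0654 ang 141.9
black r 0.067 ang -131.2
pivot r 0.2064 ang 123.3
redtip r 0.2368 ang 94.1
bTL r 0.3343 ang 54.7
bTR r 0.2925 ang -38.7
bBL r 0.3322 ang 134.2
bTL bTR 0.457070417757852 94.41107027793882
bTL bBL 0.42602081005218884 4.657393635763004
[[-0.001 -0.898  0.439]
 [-0.001  0.439  0.898]
 [-1.     0.    -0.001]]
```

The geometry agrees with the given sizes:
- **Hub:** (0.581, -0.014), with the spokes at 6.5° + 90k.
- **Arrow:** direction 184.6°, and the board is turned 4.6°.
- **Turn needed:** about 137° clockwise.

The next move goes above a point on the far side of the right spoke, with the fingers shut.

```bash
python3 -m creep '0 0 0 0 -62.8 -39.7 0;0 0 0 0 -62.8 -39.7 0;0 0 0 0 -62.8 -39.7 0;0 0 0 0 -62.8 -39.7 0;0 0 0 0 -62.8 -39.7 0;0 0 0 0 -62.8 -39.7 0;0 0 0 0 -62.8 -39.7 0;0 0 0 0 -62.8 -39.7 0;0 0 0 0 -62.8 -39.7 0;0 0 0 0 -62.8 -39.7 0;0 0 0 0 -62.8 -39.7 0;0 0 0 0 -62.8 -39.7 0'
```

```text
clock: 1.45
ee_pos: [0.5571, -0.0187, 0.2393]
eef_rot: [-0.868, 1.39, 0.868]
contact_force: [0.8, 1.0, 0.1]
gripper_width: -0.0002
```

```bash
python3 -m creep '0 0 0 0 -12 -7.6 0;0 0 0 0 -12 -7.6 0;0 0 0 0 -12 -7.6 0;0 0 0 4 -12 -7.6 0;0 0 0 8 -12 -7.6 0;0 0 0 12 -12 -7.6 0;0 0 0 15 -12 -7.6 0;0 0 0 15 -12 -7.6 0'
python3 - <<'E'
from h import *
c=optics.camera("wrist"); cv2.imwrite("pics/w2.png",c["img"][:,:,::-1])
E
```

```text
clock: 2.25
ee_pos: [0.6268, -0.1366, 0.0824]
eef_rot: [-0.861, 1.399, 0.877]
contact_force: [-1.1, -0.3, -0.4]
gripper_width: -0.0002
```

View pics/w2.png

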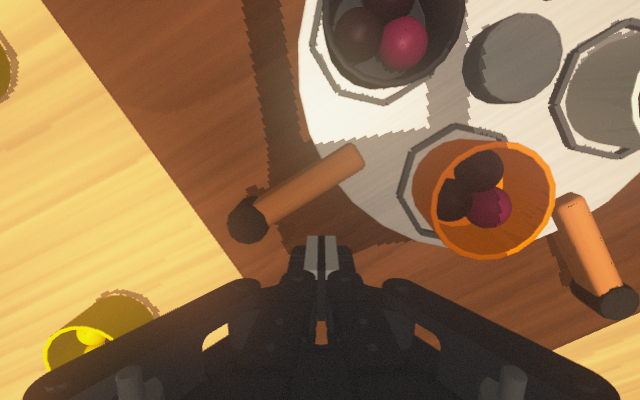

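The fingers at (320,260) stand clear of the spoke at (290,190) and the orange cup at (493,200). The next move lowers them.

```bash
python3 -m creep '0 0 0 3 0 0 0;0 0 0 4.6 0 0 0;0 0 0 4.6 0 0 0;0 0 0 4.6 0 0 0'
python3 - <<'E'
from h import *
o=ctrl.get_obs(); M=R.from_rotvec(o["eef_rot"]).as_matrix(); p=o["ee_pos"]; print(p); print(np.round(M,3))
hub=np.array([.581,-.014])
d=p[:2]-hub; print(np.hypot(*d),np.degrees(np.arctan2(d[1],d[0])))
for a in range(-68,-214,-4):
    q=hub+.137*np.array([np.cos(np.radians(a)),np.sin(np.radians(a))]); print(a,np.round(100*M.T@np.r_[q-p[:2],0],1)[1:])
E
```

```text
clock: 2.7
ee_pos: [0.6314, -0.1378, 0.0445]
eef_rot: [-0.869, 1.39, 0.867]
contact_force: [-0.2, -0.5, 0.8]
gripper_width: -0.0003
[ 0.63140973 -0.13781059  0.04451612]
[[ 0.001 -0.898  0.439]
 [-0.     0.439  0.898]
 [-1.    -0.001  0.   ]]
0.1336794837741633 -67.84620599703877
-68 [-0.2 -0.2]
-72 [ 0.4 -0.9]
-76 [ 1.2 -1.6]
-80 [ 1.9 -2.2]
-84 [ 2.7 -2.7]
-88 [ 3.5 -3.2]
-92 [ 4.4 -3.6]
-96 [ 5.3 -4. ]
-100 [ 6.2 -4.3]
-104 [ 7.1 -4.5]
-108 [ 8.  -4.7]
-112 [ 9.  -4.8]
-116 [10.  -4.8]
-120 [10.9 -4.8]
-124 [11.9 -4.7]
-128 [12.8 -4.5]
-132 [13.7 -4.3]
-136 [14.6 -4. ]
-140 [15.5 -3.6]
-144 [16.4 -3.2]
-148 [17.2 -2.7]
-152 [18.  -2.2]
-156 [18.8 -1.6]
-160 [19.5 -1. ]
-164 [20.1 -0.3]
-168 [20.8  0.5]
-172 [21.3  1.2]
-176 [21.8  2. ]
-180 [22.3  2.9]
-184 [22.7  3.8]
-188 [23.   4.7]
-192 [23.3  5.6]
-196 [23.5  6.5]
-200 [23.6  7.5]
-204 [23.7  8.4]
-208 [23.7  9.4]
-212 [23.6 10.3]
```

```bash
python3 -m creep '0 0 0 .8 -0.2 -0.2 0;0 0 0 .8 0.2 -.6 0;0 0 0 .8 .6 -1.05 0;0 0 0 .8 1.2 -1.6 0;0 0 0 .8 1.9 -2.2 0;0 0 0 .8 2.7 -2.7 0;0 0 0 .8 3.5 -3.2 0;0 0 0 .8 4.4 -3.6 0;0 0 0 .8 5.3 -4 0;0 0 0 .8 6.2 -4.3 0;0 0 0 .8 7.1 -4.5 0;0 0 0 .8 8 -4.7 0'
python3 - <<'E'
from h import *
o=ctrl.get_obs(); M=R.from_rotvec(o["eef_rot"]).as_matrix(); p=o["ee_pos"]; print(p)
hub=np.array([.581,-.014])
d=p[:2]-hub; print(np.hypot(*d),np.degrees(np.arctan2(d[1],d[0])))
c=optics.camera("top"); cv2.imwrite("pics/t3.png",cv2.resize(c["img"][118:265,240:395],None,fx=4.,fy=4.,interpolation=cv2.INTER_CUBIC)[:,:,::-1])
E
```

```text
clock: 3.9
ee_pos: [0.5376, -0.1445, 0.0354]
eef_rot: [-0.868, 1.39, 0.868]
contact_force: [0.8, -0.1, -0.4]
gripper_width: 0.0003
[ 0.53758628 -0.14454983  0.03537396]
0.1375791034616289 -108.39429870844019
```

View pics/t3.png

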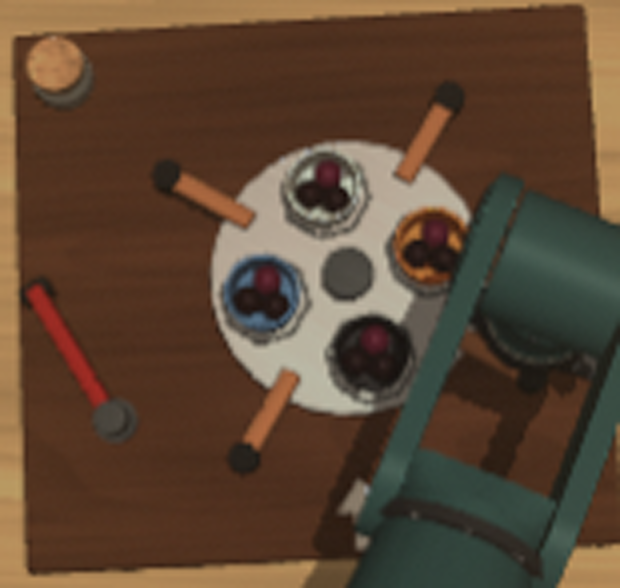

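The turntable has turned about 35° clockwise: the top spoke tip moved from (329,72) to (450,97), and the finger leads the spoke by about 10.5°. The push continues.

```bash
python3 -m creep '0 0 0 0 1 -.1 0;0 0 0 0 2 -.1 0;0 0 0 0 2.9 -.1 0;0 0 0 0 3.9 0 0;0 0 0 0 4.8 .2 0;0 0 0 0 5.7 .4 0;0 0 0 0 6.6 .7 0;0 0 0 0 7.5 1.1 0;0 0 0 0 8.4 1.5 0;0 0 0 0 9.2 2 0;0 0 0 0 10 2.5 0;0 0 0 0 10.8 3.1 0'
python3 -m creep '0 0 0 0 .7 .6 0;0 0 0 0 1.3 1.3 0;0 0 0 0 2 2.1 0;0 0 0 0 2.5 2.8 0;0 0 0 0 3 3.6 0;0 0 0 0 3.5 4.5 0;0 0 0 0 3.9 5.4 0;0 0 0 0 4.15 6 0;0 0 0 0 4.3 6.5 0;0 0 0 0 4.4 6.9 0;0 0 0 0 4.5 7.2 0;0 0 0 0 4.5 7.2 0'
python3 - <<'E'
from h import *
o=ctrl.get_obs(); M=R.from_rotvec(o["eef_rot"]).as_matrix(); p=o["ee_pos"]; print(p)
hub=np.array([.581,-.014])
d=p[:2]-hub; print(np.hypot(*d),np.degrees(np.arctan2(d[1],d[0])))
for a in (166,162,158,156,154,152,150,148):
    q=hub+.137*np.array([np.cos(np.radians(a)),np.sin(np.radians(a))]); print(a,np.round(100*M.T@np.r_[q-p[:2],0],2)[1:])
c=optics.camera("top"); cv2.imwrite("pics/t4.png",cv2.resize(c["img"][118:265,240:395],None,fx=4.,fy=4.,interpolation=cv2.INTER_CUBIC)[:,:,::-1])
E
```

```text
clock: 5.15
ee_pos: [0.4545, -0.0688, 0.0353]
eef_rot: [-0.868, 1.391, 0.868]
contact_force: [0.5, -0.2, 0.5]
gripper_width: -0.0
clock: 6.35
ee_pos: [0.4461, 0.0153, 0.0353]
eef_rot: [-0.868, 1.391, 0.868]
contact_force: [-0.5, -0.4, -0.7]
gripper_width: -0.0002
[0.44611493 0.01530064 0.03527014]
0.13803082649734888 167.74422989970907
166 [-0.01  0.43]
162 [0.16 1.37]
158 [0.26 2.32]
156 [0.29 2.8 ]
154 [0.29 3.28]
152 [0.29 3.76]
150 [0.26 4.23]
148 [0.22 4.71]
```

View pics/t4.png

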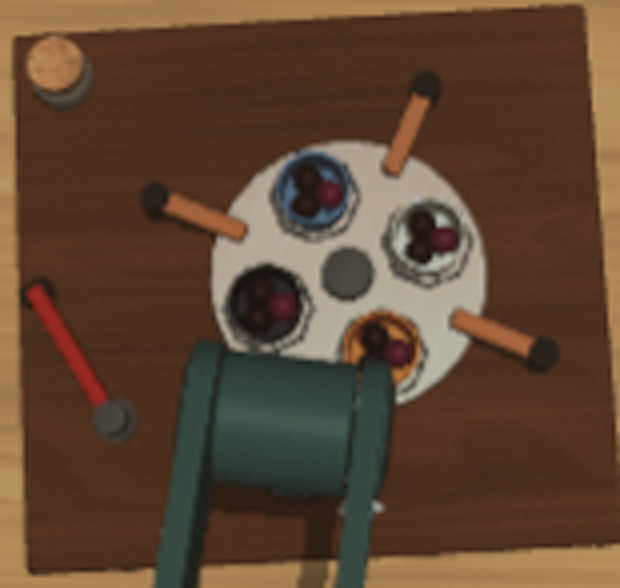

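```bash
cat >> h.py <<'E'
def tips(uvs):
    c=optics.camera("top"); hub=np.array([.581,-.014])
    for u,v in uvs:
        d=ray(c,(240+u/4,118+v/4),.049)[:2]-hub; print(round(np.hypot(*d),4),round(np.degrees(np.arctan2(d[1],d[0])),1))
E
python3 -c "
from h import *
tips([(427,86),(154,198),(542,354)])"
```

```text
0.1605 -21.3
0.1599 69.3
0.1594 -111.0
```

The orange cup is coming round at (383,345). The spokes stand at -21°, so about 19.4° remains. The next move covers most of it slowly.

```bash
python3 -m creep '0 0 0 0 0 .43 0;0 0 0 0 .1 .9 0;0 0 0 0 .16 1.37 0;0 0 0 0 .21 1.85 0;0 0 0 0 .26 2.32 0;0 0 0 0 .29 2.7 0;0 0 0 0 .29 3.0 0;0 0 0 0 .29 3.3 0;0 0 0 0 .29 3.55 0;0 0 0 0 .29 3.76 0;0 0 0 0 .29 3.76 0'
python3 - <<'E'
from h import *
o=ctrl.get_obs(); M=R.from_rotvec(o["eef_rot"]).as_matrix(); p=o["ee_pos"]; print(p)
hub=np.array([.581,-.014])
d=p[:2]-hub; print(np.hypot(*d),np.degrees(np.arctan2(d[1],d[0])))
c=optics.camera("top"); cv2.imwrite("pics/t5.png",cv2.resize(c["img"][118:265,240:395],None,fx=4.,fy=4.,interpolation=cv2.INTER_CUBIC)[:,:,::-1])
E
```

```text
clock: 7.55
ee_pos: [0.4601, 0.0503, 0.0353]
eef_rot: [-0.868, 1.39, 0.868]
contact_force: [0.9, 0.4, 0.0]
gripper_width: -0.0
[0.46009881 0.05034902 0.03531052]
0.13695946567967265 151.97609443662412
```

View pics/t5.png

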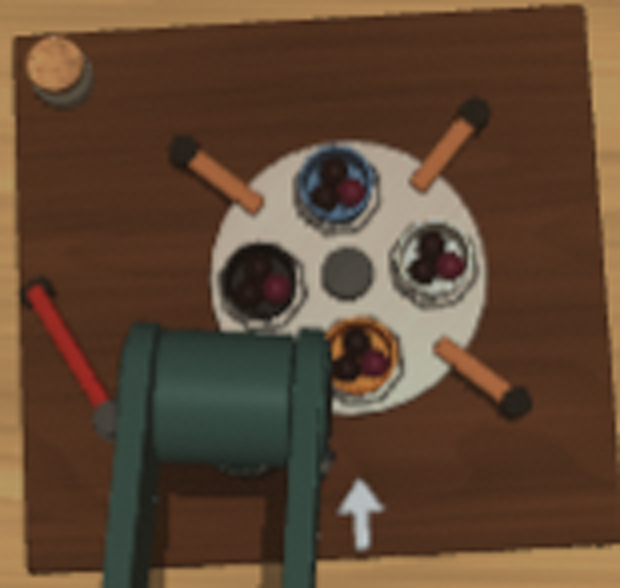

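```bash
python3 -c "
from h import *
tips([(474,114),(184,152),(515,401)])
c=optics.camera('top');g=c['img'].max(2).astype(float)
for u,v in [(474,114),(184,152),(515,401)]:
    x,y=int(240+u/4),int(118+v/4); w=g[y-5:y+6,x-5:x+6]; w=np.clip(60-w,0,None); Y,X=np.mgrid[y-5:y+6,x-5:x+6]
    uv=((X*w).sum()/w.sum(),(Y*w).sum()/w.sum()); d=ray(c,uv,.045)[:2]-[.581,-.014]; print(np.round(uv,1),np.hypot(*d),np.degrees(np.arctan2(d[1],d[0])))
"
```

```text
0.1594 -36.6
0.1583 53.9
0.159 -125.9
[358.5 146. ] 0.16150031522179076 -36.06599405302943
[285.2 155.8] 0.1615165508696092 54.04142731201398
[368.3 218.6] 0.15857821893082372 -126.3363227103735
```

About 4.2° remains: the spokes stand at -36.2° and the target is -40.4°.

```bash
python3 -m creep '0 0 0 0 0 .2 0;0 0 0 0 0 .4 0;0 0 0 0 -.03 .6 0;0 0 0 0 -.05 .75 0;0 0 0 0 -.07 .88 0;0 0 0 0 -.08 1 0;0 0 0 0 -.08 1 0;0 0 0 0 -.08 1 0'
python3 -m creep '0 0 0 0 0 -.3 0;0 0 0 0 0 -.8 0;0 0 0 -4 0 -1 0;0 0 0 -8 0 -1 0;0 0 0 -12 0 -1 0;0 0 0 -14 -3 0 0;0 0 0 -14 -3 6 0;0 0 0 -14 -3 12 0;0 0 0 -14 -3 18 0;0 0 0 -14 -3 22 0;0 0 0 -14 -3 22 0'
python3 - <<'E'
from h import *
o=ctrl.get_obs(); print(o["ee_pos"],o["eef_rot"])
c=optics.camera("top"); cv2.imwrite("pics/t6.png",cv2.resize(c["img"][118:265,240:395],None,fx=4.,fy=4.,interpolation=cv2.INTER_CUBIC)[:,:,::-1])
E
```

```text
clock: 8.5
ee_pos: [0.4651, 0.0588, 0.0353]
eef_rot: [-0.868, 1.39, 0.868]
contact_force: [-0.1, 0.3, 0.0]
gripper_width: 0.0003
clock: 9.6
ee_pos: [0.5894, 0.2466, 0.1744]
eef_rot: [-0.869, 1.389, 0.871]
contact_force: [0.4, -1.3, -0.3]
gripper_width: 0.0
[0.58943783 0.24656285 0.17441044] [-0.86907777  1.38939643  0.87135533]
```

View pics/t6.png

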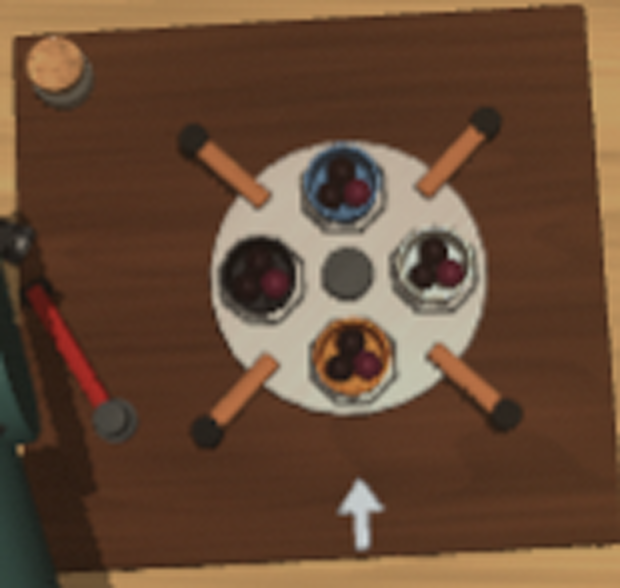

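```bash
python3 -c "
from h import *
c=optics.camera('top');g=c['img'].max(2).astype(float)
Q=[]
for u,v in [(486,122),(505,413),(207,432),(193,140)]:
    x,y=int(240+u/4),int(118+v/4); w=g[y-5:y+6,x-5:x+6]; w=np.clip(60-w,0,None); Y,X=np.mgrid[y-5:y+6,x-5:x+6]
    uv=((X*w).sum()/w.sum(),(Y*w).sum()/w.sum())
    a=ray(c,uv,.047)[:2]; b=ray(c,(240+u/4,118+v/4),.049)[:2]; Q.append((a,b))
Q=np.array(Q); print(Q)
for k in (0,1):
    h=Q[:,k].mean(0); d=Q[:,k]-h; print(h,np.hypot(*d.T),np.degrees(np.arctan2(d[:,1],d[:,0])))
    for uv in [(361,520),(360,482),(362,548)]:
        e=ray(c,(240+uv[0]/4,118+uv[1]/4),.018)[:2]-h; print(np.degrees(np.arctan2(e[1],e[0])))
    for uv,z in [((352,356),.08)]:
        e=ray(c,(240+uv[0]/4,118+uv[1]/4),z)[:2]-h; print('cup',np.hypot(*e),np.degrees(np.arctan2(e[1],e[0])))
# board edges by long contour
m=(g>105).astype(np.uint8)
for (r1,r2) in [((243.5,127.5),(247.5,261)),((386,119.5),(395,254))]:
    a=ray(c,r1,.015);b=ray(c,r2,.015);print('edge',np.degrees(np.arctan2(*(a-b)[1::-1])))
"
```

```text
[[[ 0.70464042 -0.11822264]
  [ 0.70286428 -0.11823565]]

 [[ 0.4773763  -0.13404817]
  [ 0.47865398 -0.1354676 ]]

 [[ 0.45917894  0.0896171 ]
  [ 0.45892384  0.08822738]]

 [[ 0.6843116   0.10978435]
  [ 0.68389972  0.10726206]]]
[ 0.58137681 -0.01321734] [0.161926   0.15942458 0.15970987 0.16039011] [ -40.42687962 -130.71896487  139.91803646   50.07549617]
-175.1011141370614
-174.7297002662946
-175.2514439564
cup 0.06629888117940551 -174.24882664144545
[ 0.58108545 -0.01455345] [0.15993774 0.15846904 0.15964761 0.15940449] [ -40.41099199 -130.26934356  139.92437683   49.83509098]
-175.5061057098396
-175.20907696347646
-175.61488114199145
cup 0.06588792818197468 -175.3795344368348
edge 4.661214694346872
edge 3.992701421117208
```

The turntable is set: spokes at -40.3°, so the orange nest is at -175.2°, against an arrow direction of -175.3°. Now the brake. The finger goes down on its outer left side, 90 mm out from the pivot.

```bash
python3 -m creep '0 0 0 0 5.7 -3.7 0;0 0 0 0 5.7 -3.7 0;0 0 0 3 5.7 -3.7 0;0 0 0 7 5.7 -3.7 0;0 0 0 11 5.7 -3.7 0;0 0 0 13.9 5.7 -3.7 0;0 0 0 13.9 5.7 -3.7 0;0 0 0 13.9 5.7 -3.7 0'
python3 - <<'E'
from h import *
o=ctrl.get_obs(); M=R.from_rotvec(o["eef_rot"]).as_matrix(); p=o["ee_pos"]; print(p)
piv=np.array([.4665,.1608])
for a in list(range(34,-48,-4)):
    t=np.radians(a); u=np.array([np.cos(t),np.sin(t)]); n=np.array([-u[1],u[0]])
    q=piv+.09*u+.020*n; print(a,np.round(q,3),np.round(100*M.T@np.r_[q-p[:2],0],1)[1:])
E
```

```text
clock: 10.5
ee_pos: [0.5211, 0.2338, 0.0367]
eef_rot: [-0.867, 1.392, 0.867]
contact_force: [0.2, 1.3, -0.1]
gripper_width: -0.0001
[0.52110104 0.23384455 0.03673676]
34 [0.53  0.228] [-1.1 -0.2]
30 [0.534 0.223] [-1.7 -0.4]
26 [0.539 0.218] [-2.3 -0.6]
22 [0.542 0.213] [-2.8 -0.9]
18 [0.546 0.208] [-3.4 -1.3]
14 [0.549 0.202] [-3.9 -1.6]
10 [0.552 0.196] [-4.4 -2. ]
6 [0.554 0.19 ] [-4.9 -2.5]
2 [0.556 0.184] [-5.3 -3. ]
-2 [0.557 0.178] [-5.7 -3.5]
-6 [0.558 0.171] [-6.1 -4. ]
-10 [0.559 0.165] [-6.4 -4.5]
-14 [0.559 0.158] [-6.7 -5.1]
-18 [0.558 0.152] [-6.9 -5.7]
-22 [0.557 0.146] [-7.1 -6.3]
-26 [0.556 0.139] [-7.3 -6.9]
-30 [0.554 0.133] [-7.4 -7.6]
-34 [0.552 0.127] [-7.5 -8.2]
-38 [0.55  0.121] [-7.5 -8.9]
-42 [0.547 0.115] [-7.5 -9.5]
-46 [0.543 0.11 ] [ -7.5 -10.1]
```

```bash
python3 -m creep '0 0 0 0 -1.1 -.2 0;0 0 0 0 -1.7 -.4 0;0 0 0 0 -2.3 -.6 0;0 0 0 0 -2.8 -.9 0;0 0 0 0 -3.4 -1.3 0;0 0 0 0 -3.9 -1.6 0;0 0 0 0 -4.4 -2 0;0 0 0 0 -4.9 -2.5 0;0 0 0 0 -5.3 -3 0;0 0 0 0 -5.7 -3.5 0;0 0 0 0 -6.1 -4 0;0 0 0 0 -6.4 -4.5 0'
python3 -m creep '0 0 0 0 -.3 -.6 0;0 0 0 0 -.5 -1.2 0;0 0 0 0 -.65 -1.6 0;0 0 0 0 -.7 -1.8 0;0 0 0 0 -.8 -2.1 0;0 0 0 0 -.9 -2.4 0;0 0 0 0 -.9 -2.4 0'
python3 - <<'E'
from h import *
o=ctrl.get_obs(); print(o["ee_pos"])
c=optics.camera("top"); cv2.imwrite("pics/t7.png",cv2.resize(c["img"][118:265,240:395],None,fx=4.,fy=4.,interpolation=cv2.INTER_CUBIC)[:,:,::-1])
E
```

```text
clock: 11.7
ee_pos: [0.5592, 0.1658, 0.0364]
eef_rot: [-0.868, 1.39, 0.868]
contact_force: [0.3, 1.5, 0.1]
gripper_width: -0.0001
clock: 12.4
ee_pos: [0.5565, 0.1405, 0.0364]
eef_rot: [-0.868, 1.391, 0.868]
contact_force: [0.3, -0.7, 0.5]
gripper_width: -0.0001
[0.55652792 0.1404543  0.03635099]
```

View pics/t7.png

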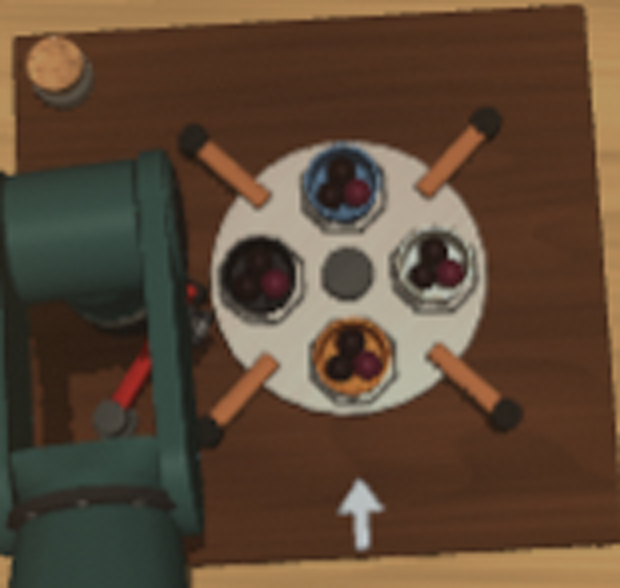

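The arm has swung to about -25°, from the grey pivot at (113,418) along the red bar at (147,350), and it is not home yet. I'll push on in small steps and watch the force.

```bash
python3 -m creep '0 0 0 0 0 -.2 0;0 0 0 0 -.1 -.4 0;0 0 0 0 -.1 -.6 0;0 0 0 0 -.1 -.7 0;0 0 0 0 -.1 -.7 0'
python3 -m creep '0 0 0 0 0 -.15 0;0 0 0 0 0 -.3 0;0 0 0 0 0 -.4 0;0 0 0 0 0 -.4 0'
```

```text
clock: 12.95
ee_pos: [0.5554, 0.1364, 0.0365]
eef_rot: [-0.865, 1.385, 0.869]
contact_force: [3.3, 7.0, -1.8]
gripper_width: 0.0004
clock: 13.35
ee_pos: [0.5553, 0.1361, 0.0367]
eef_rot: [-0.862, 1.378, 0.871]
contact_force: [7.5, 14.7, -5.6]
gripper_width: -0.0002
```

The force rose to 16 N with no further motion, so this looks like the stop. I'll back off, lift clear and check.

```bash
python3 -m creep '0 0 0 0 0 .6 0;0 0 0 0 0 1.6 0;0 0 0 0 .5 2.5 0;0 0 0 -4 .5 2.5 0;0 0 0 -8 .5 2.5 0;0 0 0 -12 .5 2.5 0;0 0 0 -16 .5 7 0;0 0 0 -16 .5 12 0;0 0 0 -16 .5 17 0;0 0 0 -16 .5 21 0;0 0 0 -16 .5 25 0;0 0 0 -16 .5 25 0'
python3 - <<'E'
from h import *
o=ctrl.get_obs(); print(o["ee_pos"])
c=optics.camera("top"); cv2.imwrite("pics/t8.png",cv2.resize(c["img"][118:265,240:395],None,fx=4.,fy=4.,interpolation=cv2.INTER_CUBIC)[:,:,::-1])
E
```

```text
clock: 14.55
ee_pos: [0.6578, 0.3623, 0.1917]
eef_rot: [-0.871, 1.393, 0.874]
contact_force: [-0.3, -0.4, -0.3]
gripper_width: -0.0002
[0.65775568 0.36229975 0.19169584]
```

View pics/t8.png

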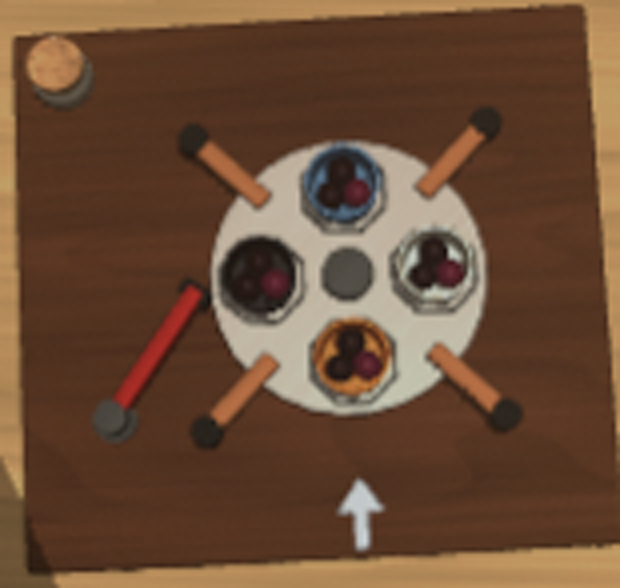

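```bash
python3 -c "
from h import *
c=optics.camera('top'); piv=np.array([.4665,.161]);hub=np.array([.581,-.014])
for n,u,v in (('pad now',196,294),('redend now',193,291),('pad start',39,288),('redend0',37,290)):
    p=ray(c,(240+u/4,118+v/4),.051)[:2]; d=p-piv; e=p-hub; print(n,np.round(p,4),'r',np.hypot(*d),'th',np.degrees(np.arctan2(d[1],d[0])),'from hub',np.hypot(*e),np.degrees(np.arctan2(e[1],e[0])))
im=c['img'];h=cv2.cvtColor(im,cv2.COLOR_RGB2HSV).astype(int);H,S,V=h[...,0],h[...,1],h[...,2]
m=((H<5)|(H>174))&(S>170)&(V>90);m[:, :262]=0;m[:,292:]=0;m[:185]=0;m[225:]=0
ys,xs=np.nonzero(m);P=np.array([ray(c,(x,y),.051)[:2] for x,y in zip(xs,ys)])
print(len(P),P.mean(0));w,v=np.linalg.eigh(np.cov(P.T));print(np.degrees(np.arctan2(v[1,1],v[0,1]))); d=P.mean(0)-piv;print(np.degrees(np.arctan2(d[1],d[0])),np.ptp(P@v[:,1]))
for th in np.radians(np.arange(-26,-46,-2)):
    q=piv+.122*np.array([np.cos(th),np.sin(th)]); print(round(np.degrees(th)),np.hypot(*(q-hub)),end='; ')
"
```

```text
pad now [0.5635 0.1002] r 0.11447470047760283 th -32.10388287478385 from hub 0.1154998093999966 98.72986011204137
redend now [0.5657 0.1025] r 0.11516774191054488 th -30.507546380528566 from hub 0.11753182378896855 97.46795884850962
pad start [0.5654 0.2207] r 0.11552688708227538 th 31.12106319498815 from hub 0.23522771028212816 93.80259134092823
redend0 [0.5638 0.2222] r 0.11495122203087163 th 32.15322444678485 from hub 0.23679931584609532 94.16029321778011
160 [0.52477346 0.12863834]
148.45586342654408
-29.045224879100385 0.10334828604890833
-26 0.121615352511927; -28 0.1179195675863415; -30 0.11434260915804902; -32 0.11090053970483606; -34 0.1076106933336848; -36 0.10449164051857981; -38 0.10156308664731391; -40 0.09884568485536817; -42 0.09636074394840108; -44 0.09412981589028832;
```

The arm is at about -31.5°, against about 33° at the start. At least 64.7° of sweep is needed (1.33 less the largest possible start of 0.2), so this is close. I'll measure the sweep the same way in both cameras, before and after.

Run:
```python
from h import *
for n in("top","scene"):
    c=optics.camera(n); A=[]
    for k,im in (("before",cv2.imread(f"pics/{n}0.png")[:,:,::-1].copy()),("now",c["img"])):
        h=cv2.cvtColor(im,cv2.COLOR_RGB2HSV).astype(int);H,S,V=h[...,0],h[...,1],h[...,2]
        m=(((H<6)|(H>172))&(S>150)&(V>60)).astype(np.uint8)
        if n=="top": m[:,:244]=0;m[:,292:]=0;m[:182]=0;m[228:]=0
        else: m[:,345:350]=0;m[:,:345]=0;m[:,415:]=0;m[:165]=0;m[225:]=0
        nn,l,s,ce=cv2.connectedComponentsWithStats(m); i=1+s[1:,4].argmax()
        ys,xs=np.nonzero(l==i);P=np.array([ray(c,(x,y),.051)[:2] for x,y in zip(xs,ys)])
        w,v=np.linalg.eigh(np.cov(P.T)); u=v[:,1]*np.sign(v[0,1]); t=np.degrees(np.arctan2(u[1],u[0])); A.append(t)
        d=P.mean(0)-[.4665,.161]; print(n,k,len(P),"axis",t,"via pivot",np.degrees(np.arctan2(d[1],d[0])))
    print("swept",A[0]-A[1])
    if n=="scene": cv2.imwrite("pics/s9.png",cv2.resize(c["img"][150:290,250:420],None,fx=4.,fy=4.,interpolation=cv2.INTER_CUBIC)[:,:,::-1])
```

```text
top before 163 axis 33.23938181963317 via pivot 33.5528112889028
top now 190 axis -31.493342029830043 via pivot -29.72599758070288
swept 64.73272384946321
scene before 185 axis 33.948709212330556 via pivot 28.981277130643882
scene now 171 axis -32.13809439351668 via pivot -26.38709157018463
swept 66.08680360584724
```

View pics/s9.png

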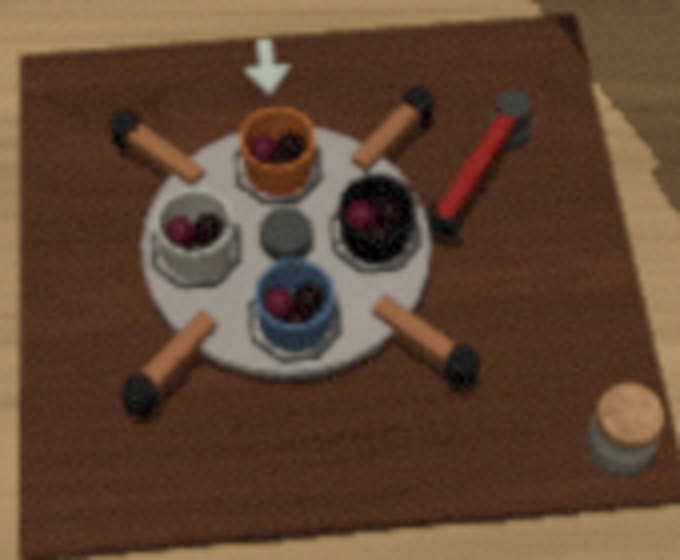

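The scene view shows the orange cup in line with the arrow, the pad right at the rim, and all the cups upright. The sweep came out at 64.7–66°, which fits a hard stop. The spoke tips are at the same pixels as before the braking. I'm handing in.

```bash
python3 -c "
from station import ctrl
print(ctrl.get_obs()['contact_force']); print(ctrl.sign_off())"
```

```text
[-0.29127061 -0.8703678   0.46327694]
the job is handed in; nothing more can be done
None
```

I turned the turntable about 137° clockwise by pushing one spoke with the closed fingers. Then I lifted off and pushed the brake arm round until it met its stop. The job was handed in at about 15 s.

- **Orange cup:** its nest measured -175.2° and the arrow -175.3°. The spoke tips were at the same pixels before and after the braking.
- **Brake:** the push force rose from about 8 N to 17 N with almost no movement, so I took that as the stop. The sweep measured 64.7° in the top camera and 66.1° in the scene camera. It had to be at least 64.7°, so the top camera only just agrees. Both views show the pad at the rim.
- **One disagreement:** with the sizes given, I worked out that the pad's near corner should overlap the disc by about 4 mm. I put that down to calibration error of a few mm.
- **Surroundings:** the cups stood upright and the robot was clear of everything at hand-in. The jar had not moved. I did not re-measure the bowl, spatula or tin, but the arm only passed well above that area.

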